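# Wedge the antenna mount's catch and put the whip in the cup

### The job

Take the short whip antenna out of its quick-release mount and lower it, foot down, into the handleless holder cup so that it stands there by itself; do not drop it in. The mount's sprung catch closes again as soon as it is let go, so first push the wooden wedge into the gap between the mount's fence and the catch until it holds the catch wide open by itself, clear of the antenna's foot, then take the antenna, and leave the wedge in place. Leave the cup upright and do not disturb the other things on the desk.

Things in the scene. Friction and masses are not known exactly. Their poses are not given: they have to be found in the camera images.
- mount: Fixed quick-release antenna mount. Origin on the desk (z=0) under the socket's axis, z up; the wedge goes in along its +y, the catch opens to its +x. Mm: grey block x -24..24, y -30..30, 28 high, with a 35 square pocket, floor 6 above the desk. Catch spring's bracket: x 76..109, y -25..25, up to 46 high. See also channel_mouth, catch_lug, catch
- channel_mouth (a point): Fixed point in the middle of the channel's open end, 15 mm above the desk, at mount x=34.5, y=-75 mm. One side of the channel: an aluminium fence, upright plate at mount x 24..30, y -75..30, 30 mm high, its face at x=30. Other side: the catch's lug, 9 mm away when closed. No floor: the wedge slides on the desk, flat face along the fence, under the nose
- catch_lug (a point): Middle of the lug's channel-side face, 15 mm above the desk, at mount x=39 (catch closed), y=-64 mm; moves with the catch. The lug: 11 mm thick in x, y -75..-53, 3 to 38 mm above the desk. A spine on it (31 to 38 mm high, x 39..50) joins it to the nose at y=0
- catch (a joint): Sprung steel catch, slides along the mount's +x; 0 = closed, value in m, at most 0.022. Its spring shuts it: about 2 N closed, 4 to 4.5 N at 0.014. Its nose (20 mm wide in y, 31 to 38 mm above the desk) reaches over the antenna's foot to mount x=8 mm when closed; the foot is free above about 0.010. The wedge's 22 mm part in the channel gives 0.013
- antenna: Short whip antenna, 150 mm tall, 0.09 kg, standing in the mount's pocket, origin there 6 mm above the desk. Origin: centre of its foot's underside, z up along the whip. Foot diameter 32, height 24 (stands by itself); rod diameter 10; coil diameter 20 from 46 to 76 mm; black grip cap diameter 16 from 118 to 150 mm up
- wedge: Wooden wedge lying on the desk, 140 mm long, 28 high, 0.07 kg. Origin: underside, mid-handle; +y to the thin tip, z up. Mm: x -11..11 for y -25..55, then tapers to the tip at y=115: the face x=-11 stays straight (flat face), the other runs from x=11 to -8. Goes in with its +y along the mount's +y, flat face to the fence, until y=55 is 20 or more past the mouth; takes 5 to 15 N
- cup: Grey round holder cup without handle, outer diameter 72, wall 4, height 80, floor 5 mm thick, 0.35 kg, loose. Origin: centre of its underside, z up
- mug: White coffee mug with a handle, diameter 80, height 92; bystander. Origin: centre of its underside
- handheld: Black handheld radio standing upright, 34 x 58 x 117 mm; bystander. Origin: centre of its underside
- mouse: Black computer mouse, 100 x 58 x 31 mm; bystander. Origin: centre of its underside
- block: Plain wooden block without taper, 24 x 75 x 28 mm; bystander. Origin: centre of its underside
- adapter: Steel plug adapter standing on end, diameter 26, height 32 mm; bystander. Origin: centre of its underside
There are look-alikes about, which are no part of the job. What is shaped like the wedge but blue or green is not meant.

How it is judged:
By the outcome, as a careful person would: the job done as asked, in the order asked, and still so for the second after the job is handed in, with the robot touching nothing.
It also fails if it takes over 58 s, if anything falls off the work surface, if the arm or the gripper's body presses on something with over 40 N, if the wrist force passes 120 N, or if a joint passes its speed limit or range.

### The arm

A 6-joint arm with a two-finger parallel gripper is mounted at the origin on the work surface. World frame = base frame: x ahead of the robot, y to its left, z up, the work surface at z = 0. Lengths are in mm, angles in rad, forces in N, time in s.
With the tool pointing down it reaches from about 350 to 775 mm from the base axis. Payload 7.3 kg.
Tool frame: the origin (TCP) lies between the finger pads; the fingertips stand 8 mm ahead of it and the grasp point (between the pads) lies 11 mm behind it; y points along the fingers, z is the direction in which the jaws open and shut, and the axes are right-handed (so a half turn about y gives the same grasp; the last joint's range is limited). The gripper opens to 92 mm and grips with 3 to 60 N. Pads are 19 mm wide; open, the fingers measure 130 mm over their backs; the gripper's body (75 mm by 190 mm) begins 47 mm behind the grasp point.
Start: joints at [-1.33, 0.342, 1.524, -0, 1.275, -0.146], TCP at [198.067, -486.224, 234.741] pointing down, gripper open.
Joint ranges: [-2.53, 2.53], [-0.77, 2.02], [0.04, 2.7], [-1, 4.14], [0.28, 2.66], [-3.11, 3.11]. Speed limits (rad/s): [2.57, 2.57, 3.14, 3.14, 3.14, 3.14].

### API

Orientations are given as [roll, pitch, yaw] about the fixed x, y, z axes, in that order (R = Rz(yaw) Ry(pitch) Rx(roll)).
In Python, from plant import bot, vision, job gives the robot as it stands. The module is installed in compiled form; this text tells all that it offers.
- The arm moves only by the tool arm_command, never from a script. Its argument "deltas" is a list of rows, each a list of 4 numbers: the shift along the tool's x, y, z in m, then the turn about the tool's y in degrees. In form: [[x, y, z, twist], ...]. A call has 1 to 5 rows; each row shifts and turns the commanded pose from where the row before left it, along the tool's axes as they then stand; what a row does not reach is not made up. A row lasts 1/10 s, in which the tool goes at most 50 mm and 8.59 degrees, less where a joint would pass 70% of its speed; a pose out of reach is approached as far as the arm can. A call is refused whole if a number of a shift passes 0.05 or a number of a turn 8.59, either way. A call with a gripper value outside its range is refused whole. "claw" is the closure in counts, from 0 (fully open) to 255 (shut), set as the call begins (left out, the last holds). The fingers move at their own pace and stop on an object; the grip force is fixed at half the most. Time passes only in rows, so rows that do not move let the fingers close. It gives the time, the measured TCP pose, the force and the opening at its end, in the units of the state.
- bot.get_obs(): the state, without advancing time (a new reading comes with each control period).
- vision.capture(name): name is "scene" or "top" or "wrist"; returns a dict with "img" (400x640x3 uint8, red, green, blue), "camera_matrix" (3x3 intrinsics, pixels), "dist_coeffs" ([k1, k2, p1, p2, k3] as OpenCV has them; the pictures are not rectified), "world_to_cam" (4x4, takes a point from world to camera coordinates); the wrist camera has in their place "mount" (4x4, takes a point from camera to tool coordinates, whose origin is the TCP and whose axes are the tool frame's). Camera axes: x right, y down, z forward; pixel columns grow to the right and rows downward; lengths in mm; the calibration is good to about 2 mm. A picture is of the moment at which its call begins: read the wrist's pose just before it. There is no depth.
- job.close_job(): hands the job in, once; it reports no verdict.
Trained networks look in a picture, given as the dict that the camera call returned (one of the last four; its "shot" number tells which), for a name from the list of things; names that differ only in an ending like _2 or _b are one class to them, and where a whole thing is asked for, a point or a joint stands for the part that bears it (a point fixed in the world has none). Each returns a list of dicts, best first, with "confidence" (0 to 1); they miss things now and then, are a little off and sometimes report something else, mostly with a low value. They report only what shows in the picture. A call takes as long as a camera call. They do not tell look-alikes from the thing itself.
- vision.find_in(picture, name): "xyz" ([x, y, z] in mm, in the coordinates of the camera as it stood for that picture, good to about 4 mm: the middle of the surface that is visible of it).
- vision.regions_of(picture, name): "mask" (400x640 bool, what is visible of it).
The state is a dict: "time": time; "joint_positions": joint angles; "dq": joint speeds; "tau": joint torques, N m; "tool_pos": TCP position; "tcp_rot": TCP orientation; "contact_force": force on the tool from outside, world axes, zero at the start; "moment": the same for the moment, N m; "grip_width": finger opening in mm.
Only numpy, scipy, OpenCV 4.12 (cv2) and the standard library are available. Lean on these libraries where they do the work, as an engineer would, in place of code of your own. Each camera call takes 0.05 s, during which the arm holds its last target. There are 200 camera calls.

## Working session

There is one attempt and no reset: what is moved stays moved. The work goes in short steps, Python scripts to look and compute and a tool call to move; the robot and the scene stay as the last step left them, time stands still between calls to the robot, and variables do not carry over. Pictures are saved under pics/ and viewed, about 8 in all and at most 12, crops included, and the job is handed in when it is done.

Besides the shell and the picture viewer there is one more tool, called after "Request:" as name([rows], argument=value, ...), one row to a line, values as JSON. arm_command: Moves the arm, as the interface text tells. Its arguments: {"type":"object","properties":{"deltas":{"type":"array","items":{"type":"array","items":{"type":"number"}}},"claw":{"type":"number"}},"required":["deltas"]}

```bash
mkdir -p pics
cat > h.py <<'E'
import numpy as np, cv2
from plant import bot, vision, job
from scipy.spatial.transform import Rotation as R
def toolT():
    o=bot.get_obs(); T=np.eye(4); T[:3,:3]=R.from_euler('xyz',o['tcp_rot']).as_matrix(); T[:3,3]=o['tool_pos']; return T
def cap(n):
    T=toolT(); p=vision.capture(n)
    p['c2w']=T@np.array(p['mount']) if n=='wrist' else np.linalg.inv(np.array(p['world_to_cam']))
    return p
def ray(p,uv):
    q=cv2.undistortPoints(np.array([[uv]],float),np.array(p['camera_matrix']),np.array(p['dist_coeffs']))[0,0]
    return p['c2w'][:3,3],p['c2w'][:3,:3]@np.array([q[0],q[1],1])
def onz(p,uv,z):
    o,d=ray(p,uv); return o+d*(z-o[2])/d[2]
def proj(p,X):
    X=np.atleast_2d(np.array(X,float)); w=np.linalg.inv(p['c2w'])
    return cv2.projectPoints(X,cv2.Rodrigues(w[:3,:3])[0],w[:3,3],np.array(p['camera_matrix']),np.array(p['dist_coeffs']))[0][:,0]
def tri(rays):
    A=np.zeros((3,3));b=np.zeros(3)
    for o,d in rays:
        d=d/np.linalg.norm(d);M=np.eye(3)-np.outer(d,d);A+=M;b+=M@o
    return np.linalg.solve(A,b)
def save(p,n): cv2.imwrite('pics/'+n,cv2.cvtColor(p['img'],cv2.COLOR_RGB2BGR))
def w(p,x): return (p['c2w']@np.r_[x,1])[:3]
E
python3 - <<'E'
from h import *
np.set_printoptions(precision=1,suppress=True)
o=bot.get_obs();print(o['time'],o['tool_pos'],o['tcp_rot'],toolT()[:3,:3])
for n in ['top','scene']:
    p=cap(n);save(p,n+'0.png');print(n,p['c2w'][:3,3])
    for k in ['mount','catch_lug','catch','antenna','wedge','cup','mug','handheld','mouse','block','adapter']:
        for d in vision.find_in(p,k)[:4]: print(k,round(d['confidence'],2),w(p,np.array(d['xyz'])))
E
```

```text
0.0 [ 198.  -485.8  234. ] [-1.6  0.  -2.8] [[-0.9 -0.   0.4]
 [-0.4  0.  -0.9]
 [-0.  -1.  -0. ]]
top [ 237.  -101.  1521.2]
mount 0.77 [532.1 113.8  24.3]
catch_lug 0.6 [539.9 112.3  38.6]
antenna 0.71 [533.4 114.8  30. ]
antenna 0.57 [501.1 130.7  77.3]
wedge 0.8 [ 460.9 -207.    32.5]
wedge 0.7 [ 289.5 -569.9   24.2]
wedge 0.66 [696.4 290.2  94.4]
wedge 0.61 [340.5  82.4  29.3]
cup 0.74 [ 634.2 -260.1   32. ]
mug 0.89 [555.8 302.7  36.3]
mug 0.25 [ 459.9 -207.1   30.8]
handheld 0.93 [694.5 293.8  94.6]
mouse 0.97 [306.5 219.   25.2]
block 0.49 [384.7 -63.2  28. ]
adapter 0.4 [715.  -14.7  18.7]
scene [1033.4  371.2 1136.1]
mount 0.69 [509.7 138.2  82.7]
catch_lug 0.76 [541.1 110.7  39.2]
catch 0.58 [542.9 107.3  41.7]
antenna 0.58 [506.6 140.   82. ]
wedge 0.9 [347.8  83.9  26.5]
wedge 0.61 [ 293.8 -575.3   24.9]
wedge 0.56 [ 469.6 -199.7   33.5]
cup 0.98 [ 629.9 -261.    47.6]
mug 0.96 [536.2 292.7  51.7]
handheld 0.6 [711.3 300.4 109. ]
mouse 0.96 [311.2 222.6  32.2]
mouse 0.36 [722.2 -10.7  22.6]
block 0.78 [392.6 -62.7  26.1]
adapter 0.46 [727.3 -10.2  23.1]
```

View pics/top0.png

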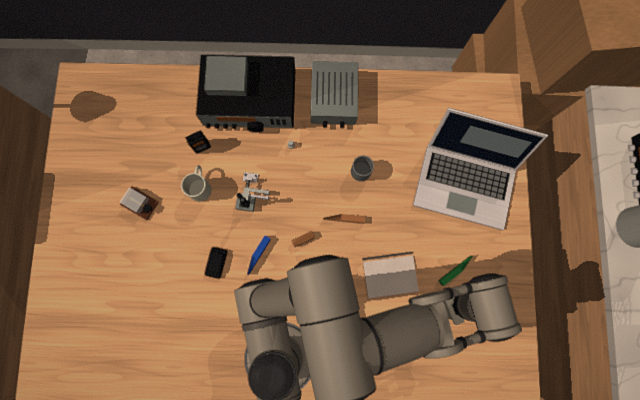

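View pics/scene0.png

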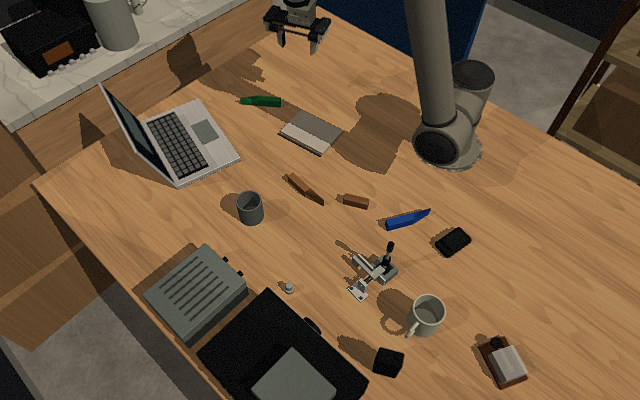

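```bash
cat >> h.py <<'E'
def pose():
    T=toolT(); return T[:3,3],np.degrees(np.arctan2(T[1,2],T[0,2]))
def plan(pos,a,p0=None,a0=None,n=None,step=50):
    """rows from current pose to TCP pos [mm], jaw-axis (tool z) heading a [deg], tool down"""
    q,b=pose(); p0=q if p0 is None else np.array(p0,float); b=b if a0 is None else a0
    pos=np.array(pos,float); tw=-((a-b+180)%360-180)
    n=n or int(max(np.ceil(np.linalg.norm(pos-p0)/step),np.ceil(abs(tw)/8.5),1))
    rows=[];c=p0.copy();h=b
    for i in range(n):
        d=(pos-c)/(n-i); t=np.radians(h)
        x=np.array([np.sin(t),-np.cos(t),0]);z=np.array([np.cos(t),np.sin(t),0])
        r=[round(v,4) for v in (d@x/1000,-d[2]/1000,d@z/1000)]+[round(tw/n,2)]
        c=c+1000*(r[0]*x+r[2]*z)-np.array([0,0,1000*r[1]]);h-=r[3];rows.append(r)
    print('end',c.round(1),round(h,2))
    for i in range(0,n,5): print(rows[i:i+5])
    return c,h
E
python3 - <<'E'
from h import *
np.set_printoptions(precision=2,suppress=True)
print(toolT()); p=cap('wrist');print(np.array(p['mount']),p['camera_matrix'])
p=cap('top')
ms=vision.regions_of(p,'wedge')
for m in ms:
    ys,xs=np.nonzero(m['mask']); P=np.array([onz(p,(u,v),14)[:2] for u,v in zip(xs,ys)])
    c=P.mean(0);uu,s,vt=np.linalg.svd(P-c);print(m['confidence'],len(P),c,vt[0],p['img'][m['mask']].mean(0))
plan([430,-230,300],0)
E
```

```text
[[  -0.93    0.      0.38  198.07]
 [  -0.38   -0.     -0.93 -486.21]
 [   0.     -1.      0.    234.74]
 [   0.      0.      0.      1.  ]]
[[   0.      0.95    0.3   -81.19]
 [   0.     -0.3     0.95 -150.49]
 [   1.     -0.     -0.     -0.44]
 [   0.      0.      0.      1.  ]] [[352.54   0.   317.04]
 [  0.   352.54 202.5 ]
 [  0.     0.     1.  ]]
0.76 289 [ 290.61 -574.51] [-0.65  0.76] [38.66 68.38 33.97]
0.74 302 [ 460.   -209.33] [-0.01 -1.  ] [131.76  84.73  52.15]
0.72 265 [336.41  84.13] [-0.89  0.45] [ 37.45  59.94 111.38]
end [ 430. -230.  300.] 0.0
[[np.float64(-0.0389), np.float64(-0.0082), np.float64(-0.0187), np.float64(-8.48)], [np.float64(-0.0413), np.float64(-0.0082), np.float64(-0.0128), np.float64(-8.48)], [np.float64(-0.0427), np.float64(-0.0081), np.float64(-0.0066), np.float64(-8.48)], [np.float64(-0.0432), np.float64(-0.0082), np.float64(-0.0002), np.float64(-8.48)], [np.float64(-0.0427), np.float64(-0.0081), np.float64(0.0062), np.float64(-8.48)]]
[[np.float64(-0.0414), np.float64(-0.0082), np.float64(0.0124), np.float64(-8.48)], [np.float64(-0.0391), np.float64(-0.0081), np.float64(0.0184), np.float64(-8.48)], [np.float64(-0.0359), np.float64(-0.0082), np.float64(0.024), np.float64(-8.48)]]
```

```bash
sed -i 's/round(v,4) for v/round(float(v),4) for v/; s/round(tw\/n,2)/round(float(tw\/n),2)/' h.py
python3 -c "
from h import *
plan([450,-150,280],0)
plan([495,150,330],0,[450,-150,280],0,step=48)"
```

```text
end [ 450. -150.  280.] 0.02
[[-0.04, -0.005, -0.024, -7.54], [-0.0428, -0.005, -0.0186, -7.54], [-0.0449, -0.005, -0.0128, -7.54], [-0.0462, -0.005, -0.0068, -7.54], [-0.0467, -0.0051, -0.0007, -7.54]]
[[-0.0464, -0.005, 0.0055, -7.54], [-0.0452, -0.0051, 0.0115, -7.54], [-0.0434, -0.005, 0.0173, -7.54], [-0.0407, -0.0051, 0.0228, -7.54]]
end [495. 150. 330.] 0.0
[[-0.0429, -0.0071, 0.0064, 0.0], [-0.0428, -0.0071, 0.0064, 0.0], [-0.0429, -0.0072, 0.0064, 0.0], [-0.0428, -0.0071, 0.0065, 0.0], [-0.0429, -0.0072, 0.0064, 0.0]]
[[-0.0428, -0.0071, 0.0065, 0.0], [-0.0429, -0.0072, 0.0064, 0.0]]
```

Request:
arm_command([
  [-0.04, -0.005, -0.024, -7.54],
  [-0.0428, -0.005, -0.0186, -7.54],
  [-0.0449, -0.005, -0.0128, -7.54],
  [-0.0462, -0.005, -0.0068, -7.54],
  [-0.0467, -0.005, -0.0007, -7.54],
])

```text
time: 1.85
tool_pos: [338.8, -297.9, 260.1]
tcp_rot: [-1.57, -0.0, -2.092]
contact_force: [1.1, -0.4, 0.2]
grip_width: 92.2
```

Request:
arm_command([
  [-0.0464, -0.005, 0.0055, -7.54],
  [-0.0452, -0.005, 0.0115, -7.54],
  [-0.0434, -0.005, 0.0173, -7.54],
  [-0.0407, -0.005, 0.0228, -7.54],
  [0, 0, 0, 0],
])

```text
time: 2.35
tool_pos: [452.5, -145.8, 280.4]
tcp_rot: [-1.568, 0.001, -1.561]
contact_force: [0.7, -1.7, 0.2]
grip_width: 91.8
```

Run:
```python
from h import *
np.set_printoptions(precision=2,suppress=True)
o=bot.get_obs();print(o['time'],pose(),o['joint_positions'],o['tcp_rot'])
p=cap('wrist');save(p,'w1.png')
for m in vision.regions_of(p,'wedge'):
    print(m['confidence'],m['mask'].sum(),p['img'][m['mask']].mean(0))
    c,_=cv2.findContours(m['mask'].astype(np.uint8),0,2); c=max(c,key=cv2.contourArea)
    print(cv2.approxPolyDP(c,3,True)[:,0].tolist())
plan([495,150,330],0,step=48)
```

```text
2.35 (array([ 452.52, -145.84,  280.38]), np.float64(0.562925407489578)) [-0.47  0.21  1.57  0.    1.35 -0.48] [-1.57  0.   -1.56]
0.76 1774 [122.61  78.06  48.05]
[[324, 151], [311, 261], [316, 264], [329, 263], [335, 212]]
end [495. 150. 330.] -0.02
[[-0.0427, -0.0072, 0.0065, 0.02], [-0.0427, -0.0072, 0.0065, 0.02], [-0.0427, -0.0072, 0.0065, 0.02], [-0.0428, -0.0072, 0.0064, 0.02], [-0.0428, -0.0072, 0.0064, 0.02]]
[[-0.0427, -0.0072, 0.0064, 0.02], [-0.0428, -0.0072, 0.0064, 0.02]]
```

View pics/w1.png

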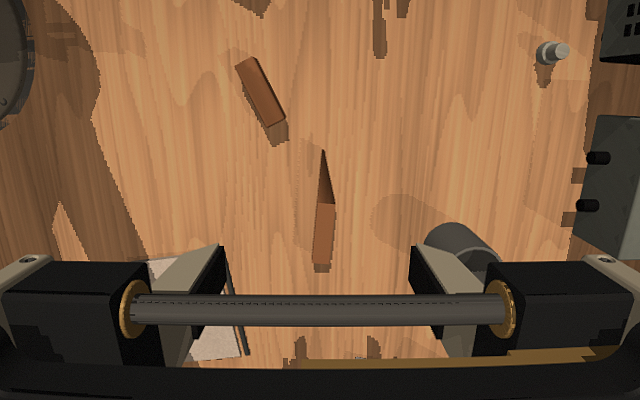

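Request:
arm_command([
  [-0.0427, -0.007, 0.0065, 0],
  [-0.0427, -0.007, 0.0065, 0],
  [-0.0427, -0.007, 0.0065, 0],
  [-0.0427, -0.007, 0.0065, 0],
  [-0.0427, -0.007, 0.0065, 0],
])

```text
time: 2.95
tool_pos: [482.2, 63.3, 314.9]
tcp_rot: [-1.571, -0.001, -1.575]
contact_force: [0.0, -2.1, 0.3]
grip_width: 91.7
```

Request:
arm_command([
  [-0.0427, -0.007, 0.0065, 0],
  [-0.0427, -0.007, 0.0065, 0],
  [0, 0, 0, 0],
  [0, 0, 0, 0],
])

```text
time: 3.35
tool_pos: [495.4, 148.0, 328.3]
tcp_rot: [-1.571, -0.001, -1.571]
contact_force: [0.6, -0.4, -1.2]
grip_width: 92.3
```

Run:
```python
from h import *
np.set_printoptions(precision=1,suppress=True)
o=bot.get_obs();print(o['time'],pose(),o['joint_positions'])
p=cap('wrist');save(p,'w2.png')
np.savez('w2.npz',img=p['img'],c2w=p['c2w'],camera_matrix=p['camera_matrix'],dist_coeffs=p['dist_coeffs'])
for k in ['mount','catch_lug','catch','antenna']:
    for d in vision.find_in(p,k)[:3]: print(k,round(d['confidence'],2),w(p,np.array(d['xyz'])),proj(p,w(p,np.array(d['xyz']))))
```

```text
3.35 (array([495.4, 148. , 328.3]), np.float64(-0.026257396915106316)) [ 0.1  0.3  1.4 -0.   1.5  0.1]
mount 0.67 [535.1 129.8  29.8] [[347.6 172.8]]
catch_lug 0.8 [541.2 123.6  35. ] [[352.5 178.3]]
catch 0.85 [543.6 122.8  38.4] [[354.6 179.6]]
antenna 0.95 [505.7 140.6  85.5] [[326.1 174.2]]
```

View pics/w2.png

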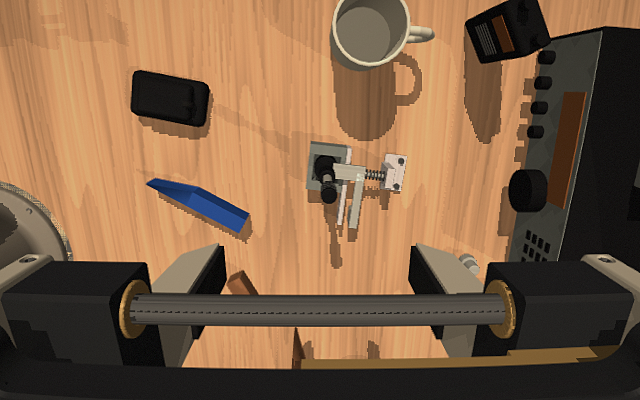

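Run:
```python
import cv2
i=cv2.imread('pics/w2.png')[130:250,290:420]
cv2.imwrite('pics/w2c.png',cv2.resize(i,None,fx=5,fy=5,interpolation=cv2.INTER_CUBIC)[:600])
```

```text
(no output)
```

View pics/w2c.png

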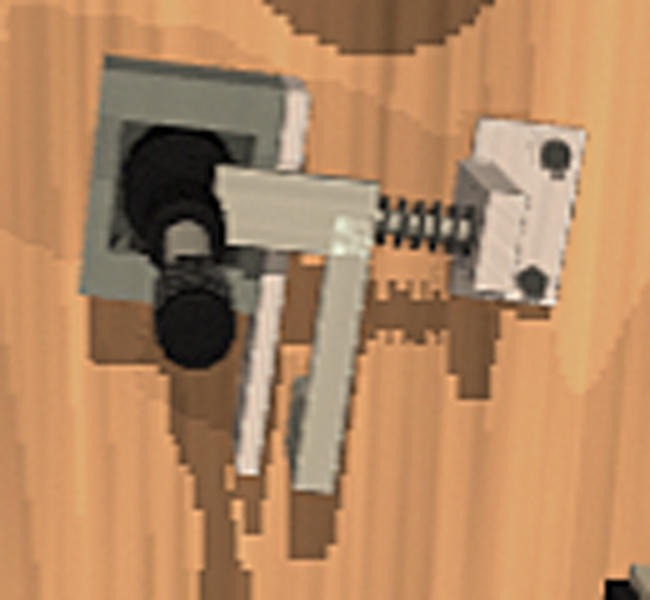

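```bash
cat > m.py <<'E'
from h import *
from scipy.optimize import least_squares
def fit(views,z0=0,freez=True):
    def pts(q,X):
        c,s=np.cos(q[2]),np.sin(q[2]); X=np.array(X,float)
        return np.c_[X[:,0]*c-X[:,1]*s+q[0],X[:,0]*s+X[:,1]*c+q[1],X[:,2]+(q[3] if freez else 0)]
    f=lambda q:np.concatenate([(proj(p,pts(q,X))-U).ravel() for p,X,U in views])
    r=least_squares(f,[500,130,0,0],x_scale=[10,10,.1,10],loss='soft_l1'); return r.x,f(r.x).reshape(-1,2),pts
E
python3 - <<'E'
from m import *
np.set_printoptions(precision=2,suppress=True)
p=dict(np.load('w2.npz'))
X=[(24,-75,30),(30,-75,30),(30,30,30),(-24,-30,28),(-24,30,28),(39,-75,38),(50,-75,38),(8,10,38),(8,-10,38)]
U=np.array([(236,472),(258,474),(310,90),(80,292),(105,70),(297,487),(333,490),(217,165),(228,242)])/5+[290,130]-0.4
for fz in (True,False):
    q,r,pts=fit([(p,X,U)],freez=fz);print(q,np.degrees(q[2]));print(r.T)
print(pts(q,[(34.5,-75,15),(0,0,6)]))
o,d=ray(p,np.array([195,328])/5+[290,130]); print(o+d*(156-o[2])/d[2])
E
```

```text
[507.31 134.85  -0.11  -3.93] -6.377341809122086
[[ 0.35  0.28  0.44  0.03 -0.3  -0.53  0.32  0.44 -3.65]
 [-0.27 -0.22  0.55  0.11 -0.3  -0.03  0.19  0.11 -0.12]]
[507.11 135.92  -0.11   0.  ] -6.375802428618628
[[ 0.37  0.35  0.6  -0.22 -0.52 -0.41  0.51  0.43 -3.68]
 [ 0.02  0.07  0.17  0.1  -0.72  0.28  0.51 -0.14 -0.23]]
[[533.07  57.56  15.  ]
 [507.11 135.92   6.  ]]
[506.87 135.6  156.  ]
```

```bash
python3 -c "
from h import *
plan([460,-155,240],-6,step=45)"
```

```text
end [ 460.  -155.1  240. ] -5.97
[[0.0378, 0.0111, -0.0043, 0.73], [0.0379, 0.0111, -0.0039, 0.73], [0.0379, 0.0111, -0.0034, 0.73], [0.0379, 0.0111, -0.0029, 0.73], [0.038, 0.011, -0.0024, 0.73]]
[[0.038, 0.0111, -0.0019, 0.73], [0.038, 0.011, -0.0014, 0.73], [0.0381, 0.0111, -0.0009, 0.73]]
```

Request:
arm_command([
  [0.0378, 0.011, -0.0043, 0.73],
  [0.0379, 0.011, -0.0039, 0.73],
  [0.0379, 0.011, -0.0034, 0.73],
  [0.0379, 0.011, -0.0029, 0.73],
  [0.038, 0.011, -0.0024, 0.73],
])

```text
time: 4.1
tool_pos: [473.0, -42.4, 273.4]
tcp_rot: [-1.57, -0.0, -1.636]
contact_force: [1.7, 0.2, -1.2]
grip_width: 92.0
```

Request:
arm_command([
  [0.038, 0.011, -0.0019, 0.73],
  [0.038, 0.011, -0.0014, 0.73],
  [0.0381, 0.011, -0.0009, 0.73],
  [0, 0, 0, 0],
  [0, 0, 0, 0],
])

```text
time: 4.6
tool_pos: [460.2, -154.6, 240.5]
tcp_rot: [-1.571, 0.001, -1.676]
contact_force: [-0.6, 0.7, 0.7]
grip_width: 91.7
```

```bash
cat > wf.py <<'E'
from h import *
from scipy.optimize import minimize
WV=np.array([(x,y,z) for z in (0,28) for x,y in ((-11,-25),(11,-25),(11,55),(-8,115),(-11,115))],float)
def sil(p,q,V):
    c,s=np.cos(q[2]),np.sin(q[2]); P=np.c_[V[:,0]*c-V[:,1]*s+q[0],V[:,0]*s+V[:,1]*c+q[1],V[:,2]+(q[3] if len(q)>3 else 0)]
    h=cv2.convexHull((proj(p,P)*4+1.5).astype(np.float32))[:,0]
    im=np.zeros((1600,2560),np.uint8); cv2.fillPoly(im,[np.round(h*16).astype(np.int32)],255,shift=4)
    return cv2.resize(im,(640,400),interpolation=cv2.INTER_AREA)/255.
def fitsil(p,mask,V,q0):
    f=lambda q:np.abs(sil(p,q,V)-mask).sum()
    b=min((minimize(f,[q0[0],q0[1],q0[2]+d],method='Nelder-Mead',options=dict(initial_simplex=[[q0[0]+a,q0[1]+e,q0[2]+d+t] for a,e,t in ((-5,-5,-.05),(8,0,0),(0,8,0),(0,0,.08))],maxfev=250)) for d in (-.06,.06)),key=lambda r:r.fun)
    return b.x,b.fun
E
python3 - <<'E'
from wf import *
np.set_printoptions(precision=2,suppress=True)
o=bot.get_obs();print(o['time'],pose())
p=cap('wrist');save(p,'w3.png')
ms=vision.regions_of(p,'wedge')
for m in ms: print(m['confidence'],m['mask'].sum(),p['img'][m['mask']].mean(0))
m=ms[0]['mask']; q,e=fitsil(p,m.astype(float),WV,[458,-235,-.1]); print(q,np.degrees(q[2]),e,m.sum())
for z in(-4,4):
    V=WV+[0,0,z]; print(z,fitsil(p,m.astype(float),V,q))
v=p['img'].copy(); c,_=cv2.findContours((sil(p,q,WV)>.5).astype(np.uint8),0,2); cv2.drawContours(v,c,-1,(255,0,0),1)
cv2.imwrite('pics/w3c.png',cv2.resize(v[80:330,220:420,::-1],None,fx=2.4,fy=2.4))
E
```

```text
4.6 (array([ 460.19, -154.56,  240.52]), np.float64(-6.0096539970535545))
0.71 2103 [122.63  78.07  48.03]
[ 460.48 -245.53   -0.08] -4.778825399857117 106.9607843137255 2103
-4 (array([ 460.61, -245.7 ,   -0.08]), np.float64(125.67450980392155))
4 (array([ 460.61, -243.71,   -0.08]), np.float64(110.45882352941176))
```

View pics/w3c.png

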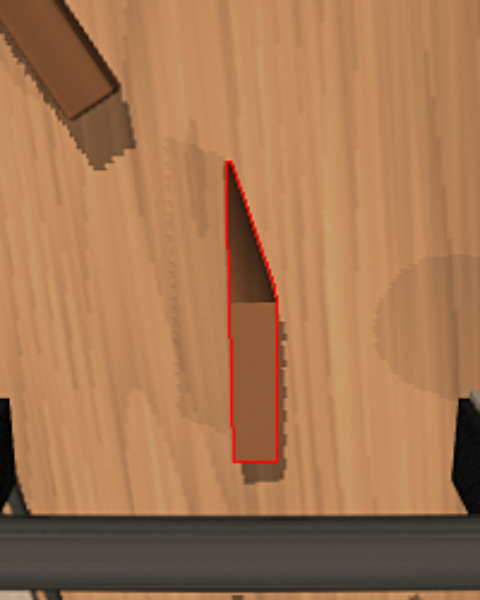

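```bash
python3 -c "
from h import *
c,h=plan([459.7,-255.5,60],-4.8,step=48)
plan([459.7,-255.5,12],-4.8,c,h,n=3)"
```

```text
end [ 459.7 -255.5   60. ] -4.78
[[0.0204, 0.0362, 0.0019, -0.21], [0.0204, 0.0362, 0.0018, -0.21], [0.0204, 0.0362, 0.0017, -0.21], [0.0204, 0.0362, 0.0016, -0.21], [0.0204, 0.0363, 0.0015, -0.21]]
end [ 459.7 -255.5   12. ] -4.81
[[-0.0, 0.016, 0.0, 0.01], [-0.0, 0.016, 0.0, 0.01], [-0.0, 0.016, 0.0, 0.01]]
```

Request:
arm_command([
  [0.0204, 0.0362, 0.0018, -0.25],
  [0.0204, 0.0362, 0.0018, -0.25],
  [0.0204, 0.0362, 0.0017, -0.25],
  [0.0204, 0.0362, 0.0016, -0.25],
  [0.0204, 0.0362, 0.0015, -0.25],
])

```text
time: 5.2
tool_pos: [460.6, -255.7, 59.1]
tcp_rot: [-1.569, -0.001, -1.648]
contact_force: [-0.2, -0.7, 0.9]
grip_width: 92.3
```

Request:
arm_command([
  [0, 0.016, 0, 0],
  [0, 0.016, 0, 0],
  [0, 0.014, 0, 0],
  [0, 0, 0, 0],
])

```text
time: 5.6
tool_pos: [459.5, -254.3, 12.6]
tcp_rot: [-1.573, 0.002, -1.649]
contact_force: [-0.7, 0.5, 0.4]
grip_width: 92.0
```

Request:
arm_command([
  [0, 0, 0, 0],
  [0, 0, 0, 0],
  [0, 0, 0, 0],
  [0, 0, 0, 0],
  [0, 0, 0, 0],
], claw=255)

```text
time: 6.1
tool_pos: [459.9, -256.0, 14.1]
tcp_rot: [-1.57, -0.0, -1.65]
contact_force: [-0.4, -0.6, -0.1]
grip_width: 56.4
```

Request:
arm_command([
  [0, 0, 0, 0],
  [0, 0, 0, 0],
  [0, 0, 0, 0],
])

```text
time: 6.4
tool_pos: [459.7, -256.0, 13.7]
tcp_rot: [-1.571, -0.0, -1.651]
contact_force: [-0.6, -0.1, 1.0]
grip_width: 32.5
```

Request:
arm_command([
  [0, 0, 0, 0],
  [0, 0, 0, 0],
  [0, 0, 0, 0],
  [0, 0, 0, 0],
])

```text
time: 6.8
tool_pos: [459.7, -255.9, 13.7]
tcp_rot: [-1.571, -0.0, -1.651]
contact_force: [-0.4, 1.0, -0.7]
grip_width: 21.9
```

Run:
```python
from h import *
th=np.radians(-6.4);X=np.array([np.cos(th),np.sin(th)]);Y=np.array([-np.sin(th),np.cos(th)])
m=np.array([507.1,135.6])
o=bot.get_obs();print(o['time'],o['grip_width'],o['contact_force'])
c,h=plan([465,-245,40],-6.4,[459.7,-256,13],-4.7,n=3)
# wedge tip 15mm short of mouth: handle y = -75-15-115 ; x: fence face 30 + 11 +0.7
for y in (-240,-208): 
    g=m+X*41.7+Y*(y-10); print(y,g)
g1=m+X*41.7+Y*(-260)
c,h=plan([*g1,40],-6.4,c,h,step=45)
```

```text
6.8 21.897946593116654 [-0.35789595  0.97338371 -0.73993912]
end [ 465. -245.   40.] -6.41
[[-0.0038, -0.009, 0.0015, 0.57], [-0.0038, -0.009, 0.0014, 0.57], [-0.0038, -0.009, 0.0014, 0.57]]
-240 [ 520.67288918 -117.49023426]
-208 [524.23989501 -85.68966085]
end [ 519.6 -127.4   40. ] -6.41
[[-0.041, -0.0, 0.0137, -0.0], [-0.041, -0.0, 0.0137, -0.0], [-0.041, -0.0, 0.0137, -0.0]]
```

Request:
arm_command([
  [-0.004, -0.009, 0.0015, 0.6],
  [-0.004, -0.009, 0.0015, 0.6],
  [-0.004, -0.009, 0.0015, 0.6],
])

```text
time: 7.1
tool_pos: [465.7, -244.0, 41.8]
tcp_rot: [-1.57, -0.0, -1.683]
contact_force: [-0.5, -0.2, -1.0]
grip_width: 21.5
```

Request:
arm_command([
  [-0.041, 0, 0.0137, 0],
  [-0.041, 0, 0.0137, 0],
  [-0.041, 0, 0.0137, 0],
  [0, 0, 0, 0],
  [0, 0, 0, 0],
])

```text
time: 7.6
tool_pos: [520.3, -125.6, 41.4]
tcp_rot: [-1.57, -0.001, -1.679]
contact_force: [0.1, -0.9, -0.3]
grip_width: 21.7
```

Run:
```python
from wf import *
np.set_printoptions(precision=2,suppress=True)
o=bot.get_obs();print(o['time'],pose(),o['grip_width'])
p=cap('wrist');save(p,'w4.png')
ms=vision.regions_of(p,'wedge')
for m in ms[:2]: print(m['confidence'],m['mask'].sum(),p['img'][m['mask']].mean(0))
m=ms[0]['mask'].astype(float)
t,a=pose(); a=np.radians(a); Y=np.array([-np.sin(a),np.cos(a)]); q0=[*(t[:2]+10*Y),a]
V=WV+[0,0,t[2]-13.3]
R0=int(proj(p,[*(t[:2]+40*Y),t[2]+15])[0,1]); print('rowlimit',R0)
f=lambda q:np.abs(sil(p,q,V)-m)[:R0].sum()
r=minimize(f,q0,method='Nelder-Mead',options=dict(initial_simplex=[[q0[0]+i,q0[1]+e,q0[2]+d] for i,e,d in ((-4,-4,-.03),(6,0,0),(0,6,0),(0,0,.05))]))
print(q0,f(q0),r.x,r.fun,m[:R0].sum())
d=r.x[:2]-q0[:2]; print('along x,y of tool:',d@[np.cos(a),np.sin(a)],d@Y,np.degrees(r.x[2]-a))
v=p['img'].copy(); c,_=cv2.findContours((sil(p,r.x,V)>.5).astype(np.uint8),0,2); cv2.drawContours(v,c,-1,(255,0,0),1)
cv2.imwrite('pics/w4c.png',v[:,:,::-1])
```

```text
7.6 (array([ 520.27, -125.64,   41.4 ]), np.float64(-6.217904043186919)) 21.74296308557919Traceback (most recent call last):
  File "<stdin>", line 7, in <module>
IndexError: list index out of range
```

View pics/w4.png

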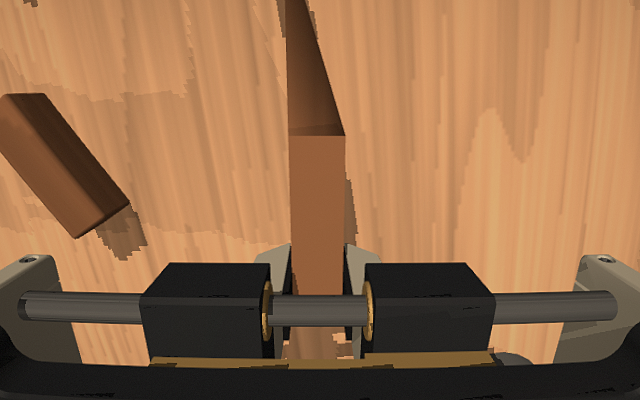

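Run:
```python
from h import *
np.set_printoptions(precision=2,suppress=True)
p=cap('wrist');T=toolT();t=T[:3,3]
for z in (13.3,15.3):
  for uv in [(288.5,135),(345,135),(291,270),(344,270),(286,10)]:
    X=onz(p,uv,t[2]-z+28); print(z,uv,T[:3,:3].T@(X-t))
```

```text
13.3 (288.5, 135) [-66.44 -14.73 -10.62]
13.3 (345, 135) [-66.43 -14.72  10.97]
13.3 (291, 270) [ -8.99 -14.71 -10.96]
13.3 (344, 270) [ -8.97 -14.7   11.86]
13.3 (286, 10) [-110.26  -14.75  -10.6 ]
15.3 (288.5, 135) [-66.22 -12.73 -10.78]
15.3 (345, 135) [-66.21 -12.72  11.12]
15.3 (291, 270) [ -7.92 -12.71 -11.12]
15.3 (344, 270) [ -7.9  -12.7   12.03]
15.3 (286, 10) [-110.69  -12.75  -10.76]
```

```bash
cat >> h.py <<'E'
th=np.radians(-6.4);MX=np.array([np.cos(th),np.sin(th)]);MY=np.array([-np.sin(th),np.cos(th)]);M0=np.array([507.1,135.8])
def m2w(x,y,z): return np.r_[M0+MX*x+MY*y,z]
def w2m(t): return np.r_[MX@(t[:2]-M0),MY@(t[:2]-M0),t[2]]
E
python3 - <<'E'
from h import *
t,a=pose();print(w2m(t),a)
c,h=plan(m2w(43,-212,14),-6.4,[*t[:2],40.5],a,n=2)
E
```

```text
[  41.715023   -260.38674939   41.01133316] -6.436503800001548
end [526.2 -79.7  14. ] -6.4
[[-0.0242, 0.0132, 0.0006, -0.02], [-0.0242, 0.0133, 0.0007, -0.02]]
```

Request:
arm_command([
  [-0.024, 0.0, 0.0006, 0],
  [-0.024, 0.014, 0.0007, 0],
  [0, 0.0125, 0, 0],
  [0, 0, 0, 0],
  [0, 0, 0, 0],
])

```text
time: 8.25
tool_pos: [526.1, -80.3, 13.9]
tcp_rot: [-1.571, -0.0, -1.683]
contact_force: [-0.7, -0.7, -0.7]
grip_width: 21.7
```

Run:
```python
from h import *
t,a=pose();print(w2m(t),a,bot.get_obs()['contact_force'])
p=cap('scene');save(p,'s1.png')
uv=proj(p,[m2w(30,-75,30),m2w(39,-75,38),m2w(34,-86,28)]);print(uv)
u,v=uv[0].astype(int); cv2.imwrite('pics/s1c.png',cv2.resize(p['img'][v-40:v+40,u-50:u+50,::-1],None,fx=6,fy=6,interpolation=cv2.INTER_CUBIC)); print(u,v)
```

```text
[  42.95010982 -212.67140298   13.94514677] -6.441789070593491 [-0.70261668 -0.71295251 -0.67802524]
[[356.84042448 255.16668033]
 [354.64096762 255.69520974]
 [352.94772528 253.60780471]]
356 255
```

View pics/s1c.png

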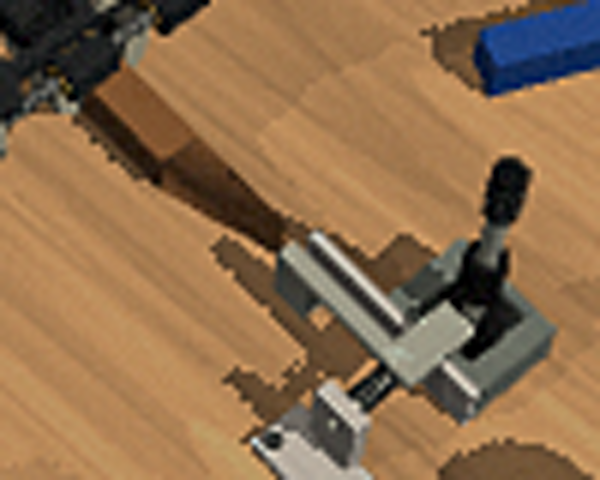

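Request:
arm_command([
  [-0.008, 0, 0, 0],
  [-0.008, 0, 0, 0],
  [-0.008, 0, 0, 0],
  [0, 0, 0, 0],
])

```text
time: 8.7
tool_pos: [528.4, -53.9, 14.1]
tcp_rot: [-1.572, 0.0, -1.68]
contact_force: [-1.5, 1.3, -1.2]
grip_width: 21.4
```

Request:
arm_command([
  [0, 0, -0.001, 0],
  [0, 0, -0.0005, 0],
  [0, 0, 0, 0],
])

```text
time: 9.0
tool_pos: [527.8, -55.3, 14.3]
tcp_rot: [-1.57, -0.0, -1.682]
contact_force: [0.0, -0.8, -2.6]
grip_width: 21.8
```

Run:
```python
from h import *
t,a=pose();o=bot.get_obs();print(w2m(t),a,o['contact_force'],o['moment'])
```

```text
[  41.84752827 -187.58797715   14.32643816] -6.3860757646570185 [ 0.04726765 -0.75164992 -2.55395848] [-0.07618985 -0.07641838  0.00654027]
```

Request:
arm_command([
  [-0.006, 0, 0, 0],
  [-0.006, 0, 0, 0],
  [-0.006, 0, 0, 0],
  [-0.006, 0, 0, 0],
  [0, 0, 0, 0],
])

```text
time: 9.5
tool_pos: [529.9, -30.0, 14.0]
tcp_rot: [-1.572, 0.001, -1.681]
contact_force: [-2.3, 0.1, 0.2]
grip_width: 22.2
```

Request:
arm_command([
  [-0.006, 0, 0, 0],
  [-0.006, 0, 0, 0],
  [0, 0, 0, 0],
])

```text
time: 9.8
tool_pos: [531.2, -18.4, 14.0]
tcp_rot: [-1.572, 0.001, -1.682]
contact_force: [-2.6, 1.9, -0.9]
grip_width: 22.2
```

Request:
arm_command([
  [-0.006, 0, 0, 0],
  [-0.006, 0, 0, 0],
  [-0.006, 0, 0, 0],
  [0, 0, 0, 0],
])

```text
time: 10.2
tool_pos: [533.2, -0.6, 14.0]
tcp_rot: [-1.572, 0.001, -1.682]
contact_force: [-4.1, 3.0, -1.4]
grip_width: 21.4
```

Request:
arm_command([
  [-0.006, 0, 0, 0],
  [-0.006, 0, 0, 0],
  [-0.005, 0, 0, 0],
  [0, 0, 0, 0],
  [0, 0, 0, 0],
])

```text
time: 10.7
tool_pos: [535.2, 16.1, 14.1]
tcp_rot: [-1.571, 0.001, -1.682]
contact_force: [-4.2, 4.6, -1.0]
grip_width: 21.9
```

Run:
```python
from h import *
t,a=pose();o=bot.get_obs();print(w2m(t),a,o['contact_force'],o['moment'])
```

```text
[  41.31030175 -115.82681637   14.08569342] -6.365650834675548 [-4.17736309  4.59859511 -1.04553616] [0.47968191 0.67366006 0.22577743]
```

Request:
arm_command([
  [0, 0, 0, 0],
  [0, 0, 0, 0],
  [0, 0, 0, 0],
  [0, 0, 0, 0],
  [0, 0, 0, 0],
], claw=0)

```text
time: 11.2
tool_pos: [535.9, 15.3, 14.4]
tcp_rot: [-1.57, -0.0, -1.682]
contact_force: [-0.7, 0.5, -0.2]
grip_width: 57.2
```

Request:
arm_command([
  [0, -0.02, 0, 0],
  [0, -0.03, 0, 0],
  [0, -0.04, 0, 0],
  [0, -0.04, 0, 0],
  [0, -0.04, 0, 0],
])

```text
time: 11.7
tool_pos: [535.3, 15.4, 185.9]
tcp_rot: [-1.57, -0.0, -1.682]
contact_force: [1.0, -0.1, -0.2]
grip_width: 91.1
```

Run:
```python
from h import *
t,a=pose();o=bot.get_obs();print(o['time'],t,w2m(t),a,o['contact_force'],o['grip_width'])
plan([505,140,320],-6.4)
```

```text
11.7 [535.32527411  15.4282387  185.91710345] [  41.46708362 -116.47535359  185.91710345] -6.377849500138131 [ 1.0441064  -0.07702007 -0.18289246] 91.08765757276699
end [505. 140. 320.] -6.42
[[-0.0301, -0.0335, -0.011, 0.01], [-0.0301, -0.0335, -0.011, 0.01], [-0.0301, -0.0335, -0.011, 0.01], [-0.0301, -0.0336, -0.011, 0.01]]
```

Request:
arm_command([
  [-0.03, -0.034, -0.011, 0],
  [-0.03, -0.034, -0.011, 0],
  [-0.03, -0.034, -0.011, 0],
  [-0.03, -0.034, -0.011, 0],
  [0, 0, 0, 0],
])

```text
time: 12.2
tool_pos: [505.8, 143.0, 325.4]
tcp_rot: [-1.561, 0.004, -1.678]
contact_force: [0.4, -1.4, 0.2]
grip_width: 91.8
```

Run:
```python
from h import *
o=bot.get_obs();print(o['time'],pose())
p=cap('wrist');save(p,'w5.png')
np.savez('w5.npz',img=p['img'],c2w=p['c2w'],camera_matrix=p['camera_matrix'],dist_coeffs=p['dist_coeffs'])
u,v=proj(p,m2w(25,-40,20))[0].astype(int);print(u-70,v-60)
cv2.imwrite('pics/w5c.png',cv2.resize(p['img'][v-60:v+60,u-70:u+70,::-1],None,fx=5,fy=5,interpolation=cv2.INTER_CUBIC))
```

```text
12.2 (array([505.78863645, 142.96148748, 325.44554938]), np.float64(-6.150913970724455))
264 133
```

View pics/w5c.png

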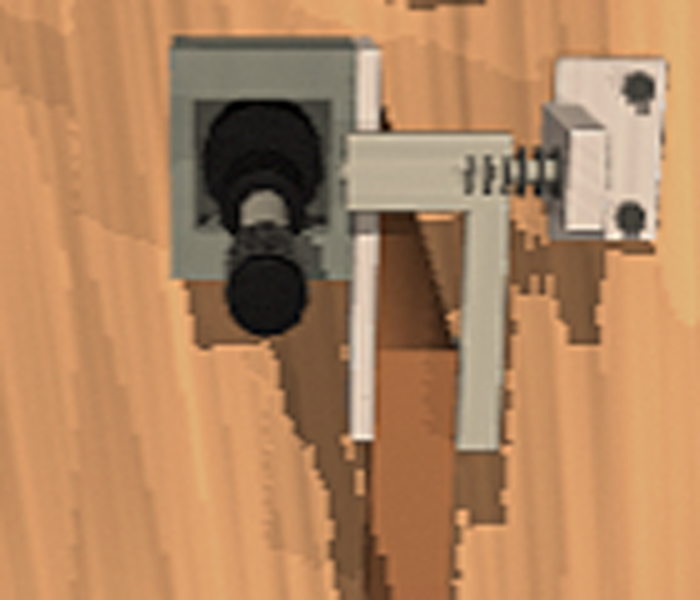

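Run:
```python
from h import *
np.set_printoptions(precision=1,suppress=True)
p=dict(np.load('w5.npz')); p2=dict(np.load('w2.npz'))
for z in(150,156,162): print(z,onz(p,(317.1,191.6),z),onz(p2,(328.6,195.2),z))
s=cap('scene');
print(proj(s,[m2w(0,0,156),m2w(0,0,124)]))
for m in vision.regions_of(s,'antenna')[:1]:
    ys,xs=np.nonzero(m['mask']);print(m['confidence'],ys.min(),xs[ys<ys.min()+4].mean())
c0=cap('top')
for q in (s,c0):
  for m in vision.find_in(q,'cup')[:1]: print('cup',m['confidence'],w(q,np.array(m['xyz'])))
print(proj(s,[632,-262,80]))
t,a=pose()
c,h=plan([*M0,200],-6.4,n=4)
```

```text
150 [506.7 134.3 150. ] [506.7 134.3 150. ]
156 [506.8 136.  156. ] [506.5 136.  156. ]
162 [506.9 137.6 162. ] [506.3 137.7 162. ]
[[390.9 244.8]
 [389.1 251.1]]
0.68 241 390.5238095238095
cup 0.59 [ 632.1 -261.2   48.7]
cup 0.74 [ 632.9 -260.3   32.5]
[[247.  200.6]]
end [507.1 135.8 200. ] -6.4
[[0.0007, 0.0297, 0.0006, -0.01], [0.0006, 0.0297, 0.0007, -0.01], [0.0007, 0.0297, 0.0006, -0.01], [0.0006, 0.0297, 0.0007, -0.01]]
```

Request:
arm_command([
  [0.0007, 0.03, 0.0006, 0],
  [0.0007, 0.03, 0.0006, 0],
  [0.0007, 0.03, 0.0006, 0],
  [0.0007, 0.03, 0.0006, 0],
  [0, 0, 0, 0],
])

```text
time: 13.0
tool_pos: [504.6, 135.3, 195.7]
tcp_rot: [-1.58, -0.002, -1.683]
contact_force: [-1.1, -0.1, 0.6]
grip_width: 91.9
```

Run:
```python
from h import *
t,a=pose();print(t,a)
plan([*M0-[0.3,0],131],-6.4,n=4)
```

```text
[504.59276265 135.31196004 195.66666674] -6.452180766026931
end [506.8 135.8 131. ] -6.41
[[-0.0002, 0.0162, 0.0005, -0.01], [-0.0002, 0.0162, 0.0005, -0.01], [-0.0002, 0.0161, 0.0006, -0.01], [-0.0001, 0.0162, 0.0005, -0.01]]
```

Request:
arm_command([
  [0, 0.016, 0.0005, 0],
  [0, 0.016, 0.0005, 0],
  [0, 0.016, 0.0005, 0],
  [0, 0.016, 0.0005, 0],
  [0, 0, 0, 0],
])

```text
time: 13.5
tool_pos: [508.6, 135.8, 135.4]
tcp_rot: [-1.574, -0.001, -1.683]
contact_force: [-0.1, 1.1, 0.0]
grip_width: 91.6
```

Run:
```python
from h import *
t,a=pose();print(t,a,bot.get_obs()['contact_force'])
```

```text
[508.59545291 135.7568846  135.37612436] -6.418172390922641 [-0.10323098  1.12581756  0.02935091]
```

Request:
arm_command([
  [0, 0.004, 0, 0],
  [0, 0, 0, 0],
  [0, 0, 0, 0],
])

```text
time: 13.8
tool_pos: [509.6, 136.3, 133.0]
tcp_rot: [-1.569, 0.0, -1.682]
contact_force: [-0.5, 0.1, -0.3]
grip_width: 91.8
```

Request:
arm_command([
  [0.0003, 0.002, -0.0025, 0],
  [0, 0, 0, 0],
  [0, 0, 0, 0],
])

```text
time: 14.1
tool_pos: [506.5, 136.3, 130.3]
tcp_rot: [-1.571, -0.0, -1.682]
contact_force: [1.1, 0.7, -0.0]
grip_width: 91.5
```

Run:
```python
from h import *
for i in range(3):
    cap('top'); t,a=pose();print(t,a)
```

```text
[506.59268396 136.33595186 130.34545709] -6.3651115381997645
[506.65713409 136.34788885 130.32342169] -6.364634700281374
[506.6412997  136.34279372 130.28159386] -6.3663750723890224
```

Well centred; close on the cap.

Request:
arm_command([
  [0, 0, 0, 0],
  [0, 0, 0, 0],
  [0, 0, 0, 0],
  [0, 0, 0, 0],
  [0, 0, 0, 0],
], claw=255)

```text
time: 14.75
tool_pos: [506.6, 136.3, 130.2]
tcp_rot: [-1.571, -0.0, -1.682]
contact_force: [-0.1, 0.2, 0.2]
grip_width: 56.6
```

Request:
arm_command([
  [0, 0, 0, 0],
  [0, 0, 0, 0],
  [0, 0, 0, 0],
  [0, 0, 0, 0],
  [0, 0, 0, 0],
])

```text
time: 15.25
tool_pos: [506.6, 136.3, 130.2]
tcp_rot: [-1.571, -0.0, -1.682]
contact_force: [0.3, -0.9, -0.3]
grip_width: 16.4
```

Request:
arm_command([
  [0, 0, 0, 0],
  [0, 0, 0, 0],
  [0, 0, 0, 0],
  [0, 0, 0, 0],
])

```text
time: 15.65
tool_pos: [506.6, 136.3, 130.2]
tcp_rot: [-1.571, -0.0, -1.682]
contact_force: [0.4, -0.6, -0.2]
grip_width: 15.3
```

Request:
arm_command([
  [0, -0.006, 0, 0],
  [0, -0.01, 0, 0],
  [0, -0.01, 0, 0],
  [0, -0.012, 0, 0],
  [0, -0.012, 0, 0],
])

```text
time: 16.15
tool_pos: [506.7, 136.3, 181.6]
tcp_rot: [-1.57, 0.0, -1.682]
contact_force: [-0.4, -0.2, -0.9]
grip_width: 15.0
```

Request:
arm_command([
  [0, -0.02, 0, 0],
  [0, -0.025, 0, 0],
  [0, -0.025, 0, 0],
  [0, 0, 0, 0],
  [0, 0, 0, 0],
])

```text
time: 16.65
tool_pos: [506.6, 136.3, 250.6]
tcp_rot: [-1.57, 0.0, -1.682]
contact_force: [-1.2, -0.7, -1.3]
grip_width: 15.5
```

Run:
```python
from h import *
np.set_printoptions(precision=1,suppress=True)
t,a=pose();o=bot.get_obs();print(o['time'],t,a,o['contact_force'],o['grip_width'])
s=cap('scene')
b=t[2]+26 # expected cap top
print('pred top/foot',proj(s,[[t[0],t[1],b],[t[0],t[1],b-150]]))
ms=vision.regions_of(s,'antenna')
for m in ms[:2]:
    ys,xs=np.nonzero(m['mask']);print(m['confidence'],ys.min(),ys.max(),xs[ys>ys.max()-8].mean(),xs.mean())
print([ (round(d['confidence'],2),w(s,np.array(d['xyz']))) for d in vision.find_in(s,'antenna')[:2]])
plan([560,-180,t[2]],-6.4,step=30)
```

```text
16.65 [506.6 136.3 250.6] -6.36817593857956 [-1.2 -0.7 -1.3] 15.451126386249845
pred top/foot [[399.  218.4]
 [389.6 250.6]]
0.69 233 253 389.5975609756098 390.7837837837838
[(0.58, array([511.8, 139.3, 150.3]))]
end [ 560.  -180.   250.6] -6.37
[[0.028, -0.0001, 0.0081, 0.0], [0.028, -0.0001, 0.0081, 0.0], [0.028, -0.0002, 0.0081, 0.0], [0.028, -0.0001, 0.0081, 0.0], [0.028, -0.0002, 0.0081, 0.0]]
[[0.028, -0.0001, 0.0081, 0.0], [0.0281, -0.0002, 0.0081, 0.0], [0.028, -0.0001, 0.008, 0.0], [0.0281, -0.0002, 0.0081, 0.0], [0.028, -0.0001, 0.008, 0.0]]
[[0.0281, -0.0002, 0.0081, 0.0]]
```

Run:
```python
from h import *
plan([570,-230,250],-6.4,step=42)
```

```text
end [ 570. -230.  250.] -6.37
[[0.0397, -0.0001, 0.0116, 0.0], [0.0396, -0.0001, 0.0116, 0.0], [0.0397, -0.0001, 0.0116, 0.0], [0.0396, -0.0001, 0.0116, 0.0], [0.0397, -0.0001, 0.0116, 0.0]]
[[0.0396, -0.0001, 0.0116, 0.0], [0.0397, -0.0001, 0.0116, 0.0], [0.0396, -0.0002, 0.0116, 0.0], [0.0397, -0.0001, 0.0115, 0.0]]
```

Request:
arm_command([
  [0.02, 0, 0.006, 0],
  [0.035, 0, 0.0102, 0],
  [0.0397, 0, 0.0116, 0],
  [0.0397, 0, 0.0116, 0],
  [0.0397, 0, 0.0116, 0],
])

```text
time: 17.3
tool_pos: [537.6, -43.8, 249.1]
tcp_rot: [-1.573, 0.0, -1.682]
contact_force: [1.2, 1.2, -1.1]
grip_width: 15.4
```

Request:
arm_command([
  [0.0397, 0, 0.0116, 0],
  [0.0397, 0, 0.0116, 0],
  [0.0397, 0, 0.0116, 0],
  [0.035, 0, 0.0102, 0],
  [0.02, 0, 0.006, 0],
])

```text
time: 17.8
tool_pos: [568.9, -223.9, 248.5]
tcp_rot: [-1.573, 0.0, -1.684]
contact_force: [-0.2, -0.2, -1.4]
grip_width: 15.1
```

Request:
arm_command([
  [0.009, 0, 0.0025, 0],
  [0, 0, 0, 0],
  [0, 0, 0, 0],
])

```text
time: 18.1
tool_pos: [570.6, -229.1, 249.7]
tcp_rot: [-1.572, 0.001, -1.681]
contact_force: [0.5, -0.4, -1.5]
grip_width: 15.1
```

Run:
```python
from wf import *
np.set_printoptions(precision=1,suppress=True)
t,a=pose();o=bot.get_obs();print(o['time'],t,a,o['grip_width'])
p=cap('wrist');save(p,'w6.png')
np.savez('w6.npz',img=p['img'],c2w=p['c2w'],camera_matrix=p['camera_matrix'],dist_coeffs=p['dist_coeffs'])
ang=np.linspace(0,2*np.pi,60,endpoint=False)
CV=np.concatenate([np.c_[36*np.cos(ang),36*np.sin(ang),0*ang+z] for z in (0,80)])
for m in vision.regions_of(p,'cup')[:2]:
    k=m['mask'].astype(float); f=lambda q:np.abs(sil(p,[q[0],q[1],0],CV)-k).sum()
    r=minimize(f,[632,-261],method='Nelder-Mead',options=dict(initial_simplex=[[625,-268],[640,-261],[632,-250]]))
    print(m['confidence'],k.sum(),r.x,r.fun)
print(w(p,np.array(vision.find_in(p,'cup')[0]['xyz'])))
v=p['img'].copy(); c,_=cv2.findContours((sil(p,[*r.x,0],CV)>.5).astype(np.uint8),0,2); cv2.drawContours(v,c,-1,(255,0,0),1)
rim=proj(p,np.c_[r.x[0]+32*np.cos(ang),r.x[1]+32*np.sin(ang),0*ang+80]); cv2.polylines(v,[np.round(rim).astype(int).reshape(-1,1,2)],True,(0,255,0),1)
cv2.imwrite('pics/w6c.png',cv2.resize(v[100:320,220:520,::-1],None,fx=2.5,fy=2.5))
```

```text
18.1 [ 570.6 -229.1  249.7] -6.3363321915410316 15.070209369568039
0.96 5136.0 [ 630.8 -258.2] 145.0156862745098
[ 636.  -267.9   43.3]
```

View pics/w6c.png

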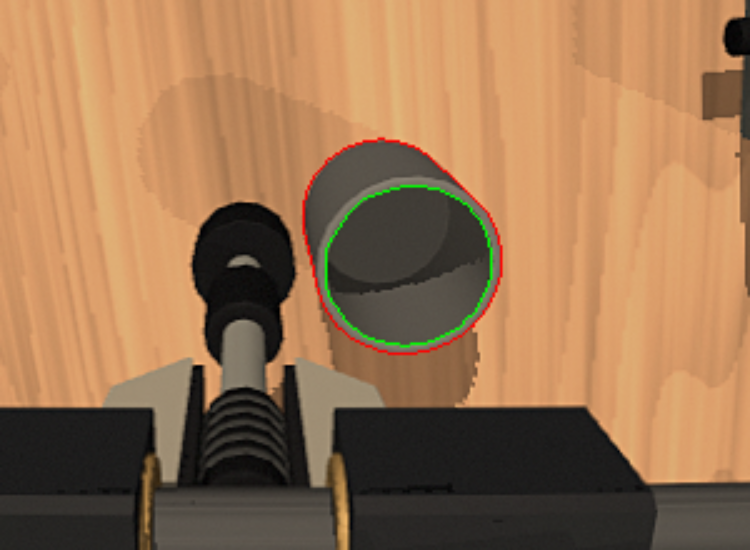

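Run:
```python
from h import *
p=dict(np.load('w6.npz')); t,a=pose()
print('foot top-rim ctr pred crop px',(proj(p,[*t[:2],t[2]-124.2])-[220,100])*2.5)
c,h=plan([630.8,-258.2,250],-6.4,n=3)
```

```text
foot top-rim ctr pred crop px [[243.36405155 244.3352175 ]]
end [ 630.8 -258.2  250. ] -6.4
[[0.0075, 0.0001, 0.0209, 0.04], [0.0075, 0.0002, 0.0209, 0.04], [0.0075, 0.0001, 0.021, 0.04]]
```

Request:
arm_command([
  [0.0075, 0, 0.021, 0],
  [0.0075, 0, 0.021, 0],
  [0.0075, 0, 0.021, 0],
  [0, 0, 0, 0],
  [0, 0, 0, 0],
])

```text
time: 18.75
tool_pos: [630.9, -258.7, 249.8]
tcp_rot: [-1.572, 0.0, -1.681]
contact_force: [-0.5, 0.6, -2.0]
grip_width: 15.4
```

Request:
arm_command([
  [0, 0.01, 0, 0],
  [0, 0.01, 0, 0],
  [0, 0.01, 0, 0],
  [0, 0, 0, 0],
  [0, 0, 0, 0],
])

```text
time: 19.25
tool_pos: [630.7, -259.5, 219.9]
tcp_rot: [-1.572, 0.0, -1.682]
contact_force: [0.6, -0.4, -0.3]
grip_width: 15.1
```

Run:
```python
from wf import *
np.set_printoptions(precision=1,suppress=True)
t,a=pose();o=bot.get_obs();print(o['time'],t,a,o['contact_force'])
plan([630.8,-258.2,140],-6.4,n=5)
```

```text
19.25 [ 630.7 -259.5  219.9] -6.374446422382762 [ 0.6 -0.4 -0.3]
end [ 630.8 -258.2  140. ] -6.42
[[-0.0003, 0.016, -0.0, 0.01], [-0.0003, 0.016, -0.0, 0.01], [-0.0002, 0.016, -0.0, 0.01], [-0.0003, 0.0159, -0.0, 0.01], [-0.0002, 0.016, -0.0, 0.01]]
```

Request:
arm_command([
  [-0.0003, 0.016, 0, 0],
  [-0.0003, 0.016, 0, 0],
  [-0.0003, 0.016, 0, 0],
  [-0.0003, 0.016, 0, 0],
  [0, 0.016, 0, 0],
])

```text
time: 19.75
tool_pos: [631.4, -258.6, 140.3]
tcp_rot: [-1.57, -0.001, -1.682]
contact_force: [0.3, 0.2, -1.9]
grip_width: 15.2
```

Request:
arm_command([
  [0, 0.004, 0, 0],
  [0, 0.002, 0, 0],
  [0, 0, 0, 0],
  [0, 0, 0, 0],
])

```text
time: 20.15
tool_pos: [631.6, -258.7, 135.4]
tcp_rot: [-1.569, -0.001, -1.682]
contact_force: [-0.1, 1.1, -0.7]
grip_width: 15.5
```

Request:
arm_command([
  [0, 0.002, 0, 0],
  [0, 0, 0, 0],
])

```text
time: 20.35
tool_pos: [631.1, -258.4, 132.4]
tcp_rot: [-1.57, -0.0, -1.682]
contact_force: [-1.5, 0.2, -1.0]
grip_width: 15.3
```

Request:
arm_command([
  [0, 0.001, 0, 0],
  [0, 0, 0, 0],
])

```text
time: 20.55
tool_pos: [631.0, -258.4, 131.2]
tcp_rot: [-1.571, -0.0, -1.682]
contact_force: [0.7, 1.0, -1.3]
grip_width: 15.1
```

Request:
arm_command([
  [0, 0.001, 0, 0],
  [0, 0, 0, 0],
])

```text
time: 20.75
tool_pos: [631.0, -258.4, 130.1]
tcp_rot: [-1.571, 0.0, -1.682]
contact_force: [-0.4, -0.2, -1.4]
grip_width: 14.9
```

Request:
arm_command([
  [0, 0.0005, 0, 0],
  [0, 0, 0, 0],
])

```text
time: 20.95
tool_pos: [631.0, -258.4, 129.6]
tcp_rot: [-1.571, -0.0, -1.682]
contact_force: [0.3, 0.3, -1.5]
grip_width: 15.4
```

Request:
arm_command([
  [0, 0.0005, 0, 0],
  [0, 0, 0, 0],
])

```text
time: 21.15
tool_pos: [631.1, -258.4, 129.2]
tcp_rot: [-1.571, -0.0, -1.682]
contact_force: [-1.0, 0.3, -0.8]
grip_width: 15.4
```

Request:
arm_command([
  [0, 0.0005, 0, 0],
  [0, 0, 0, 0],
])

```text
time: 21.35
tool_pos: [631.2, -258.5, 129.2]
tcp_rot: [-1.57, -0.0, -1.682]
contact_force: [-0.2, 0.7, 1.7]
grip_width: 15.4
```

Request:
arm_command([
  [0, 0, 0, 0],
  [0, 0, 0, 0],
  [0, 0, 0, 0],
  [0, 0, 0, 0],
  [0, 0, 0, 0],
], claw=110)

```text
time: 21.85
tool_pos: [631.0, -258.4, 128.6]
tcp_rot: [-1.571, -0.0, -1.682]
contact_force: [0.0, 0.2, 0.5]
grip_width: 50.0
```

Request:
arm_command([
  [0, -0.01, 0, 0],
  [0, -0.02, 0, 0],
  [0, -0.03, 0, 0],
  [0, -0.04, 0, 0],
  [0, -0.03, 0, 0],
])

```text
time: 22.35
tool_pos: [631.4, -258.5, 262.2]
tcp_rot: [-1.568, -0.001, -1.682]
contact_force: [1.6, 0.7, 0.1]
grip_width: 52.0
```

Request:
arm_command([
  [-0.03, -0.02, -0.02, 0],
  [-0.03, 0, -0.03, 0],
  [0, 0, -0.03, 0],
  [0, 0, 0, 0],
  [0, 0, 0, 0],
])

```text
time: 22.85
tool_pos: [558.4, -190.1, 280.1]
tcp_rot: [-1.569, -0.001, -1.682]
contact_force: [1.0, 0.3, -0.5]
grip_width: 52.3
```

Run:
```python
from wf import *
np.set_printoptions(precision=1,suppress=True)
t,a=pose();o=bot.get_obs();print(o['time'],t,a,o['contact_force'])
s=cap('scene')
print('expect',proj(s,[[631,-258.4,155],[631,-258.4,80]]))
for k in ['antenna','cup','mug','handheld','mouse','block','adapter','wedge','catch']:
    for d in vision.find_in(s,k)[:3]: print(k,round(d['confidence'],2),w(s,np.array(d['xyz'])))
A=s['img'][150:250,190:290]; B=s['img'][200:300,320:420]
cv2.imwrite('pics/f.png',cv2.resize(np.hstack([A,B])[:,:,::-1],None,fx=4,fy=4,interpolation=cv2.INTER_CUBIC))
```

```text
22.85 [ 558.4 -190.1  280.1] -6.379908833881088 [ 1.   0.3 -0.5]
expect [[244.9 185.1]
 [248.2 201.1]]
antenna 0.45 [ 631.1 -255.4   92.7]
cup 0.61 [ 637.  -251.4   51. ]
mug 0.81 [534.5 288.7  53.6]
handheld 0.92 [713.2 298.7 104. ]
mouse 0.66 [712.5 299.9 107.5]
mouse 0.61 [313.  225.6  32.8]
mouse 0.22 [542.  121.6  30.6]
block 0.72 [391.1 -62.4  30.1]
adapter 0.4 [725.2  -8.   20.2]
wedge 0.92 [544.   48.   33.3]
wedge 0.91 [348.4  84.1  29. ]
wedge 0.56 [ 325.  -609.5   21.5]
catch 0.79 [558.3 104.   43.2]
```

View pics/f.png

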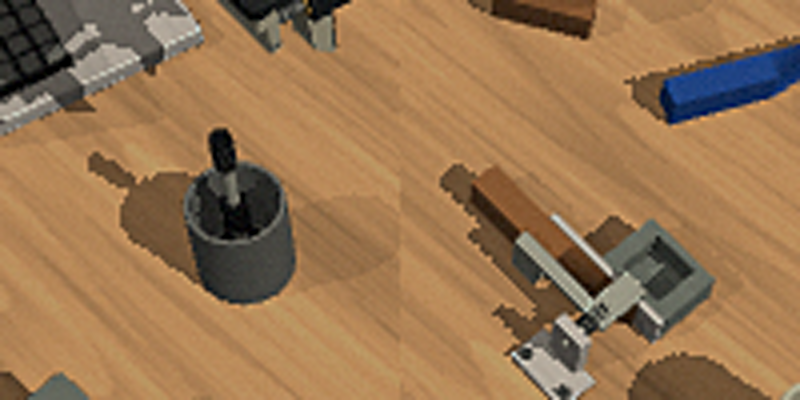

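```bash
python3 -c "
from plant import job
print(job.close_job())"
```

```text
the job is handed in; nothing more can be done
None
```

The antenna is standing by itself, foot down, in the upright grey cup. The wooden wedge is still in the mount, holding the catch open. I handed the job in at about 23 s of the 58 s allowed.

- **Wedge:** I pushed it in along the fence until its full-width part was about 25 mm past the channel mouth. A close picture after I let go showed the catch's nose clear of the antenna's foot.
- **Antenna:** I gripped it by the cap, lifted it straight out, and lowered it in small steps onto the cup floor. At contact the tool stopped descending at 129.2 mm, as expected, and the force turned to +1.7 N. Only then did I open the gripper.
- **Last check:** The final scene picture shows the cup upright, the antenna standing in it, the mount's pocket empty and the wedge in place. The mug, handheld, mouse, block and adapter were found within about 5 mm of where they started.
- **Readings that disagreed:**
  - While the wedge went in, the force along the push read up to +4.6 N, the opposite sign from what I expected. The picture afterwards showed the wedge properly seated.
  - The last report put the green look-alike wedge about 45 mm from its first position. I never moved near it after the start, and it was a low-confidence detection, so I take it as a detection error. I did not check further.

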